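Nest the tumblers loosely in pairs

TASK

Put the tumblers away in colour pairs: set the orange-banded tumbler from the counter into the orange-banded one on the red trivet, and the blue-banded one into the blue-banded one, as deep as they go under their own weight. Lower them gently and let go without pushing, so that the tapers do not jam; both stacks must end standing upright on the trivet, and the jar, tin and apples are to be left alone.

Things in the scene. Friction and masses are not known exactly. Their poses are not given: they have to be found in the camera images.
- orange_loose_mid (a point): Tapered pale grey metal cup on the counter, orange band, about 0.07 kg: 100 mm tall, outer diameter 36 mm at the foot, 64 mm at the mouth. Grip its straight orange band: 68 mm across, 83 to 99 mm above the underside. Point: on the axis, 50 mm above the underside; z to the mouth. It rests on the taper of its like with its middle 23 to 24.5 mm higher, band 5 mm clear of that rim. A fall of 4 mm is harmless.
- blue_loose_mid (a point): Tapered pale grey metal cup on the counter, blue band, about 0.07 kg: 100 mm tall, outer diameter 36 mm at the foot, 64 mm at the mouth. Grip its straight blue band: 68 mm across, 83 to 99 mm above the underside. Point: on the axis, 50 mm above the underside; z to the mouth. It rests on the taper of its like with its middle 23 to 24.5 mm higher, band 5 mm clear of that rim. A fall of 4 mm is harmless.
- orange_on_trivet_mid (a point): Same cup with orange band, loose, standing on the trivet to receive the orange one: 100 mm tall, outer diameter 36 mm at the foot, 64 mm at the mouth, wall 3.2 mm (mouth 57.6 mm inside), inner floor 5 mm up, band 68 mm across. Point: on its axis, 50 mm above its underside; z to the mouth. The other cup on the trivet stands about 110 mm beside it.
- blue_on_trivet_mid (a point): Same cup with blue band, loose, standing on the trivet to receive the blue one: 100 mm tall, outer diameter 36 mm at the foot, 64 mm at the mouth, wall 3.2 mm (mouth 57.6 mm inside), inner floor 5 mm up, band 68 mm across. Point: on its axis, 50 mm above its underside; z to the mouth. The other cup on the trivet stands about 110 mm beside it.
- trivet: Flat red silicone trivet, 180 x 180 x 5 mm, fixed to the counter; origin at the centre of its underside. Two tumblers stand on it in a row along its y axis.
- honey_jar: Honey jar, 71 mm across, 110 mm tall, bystander; origin under its centre.
- tuna: Flat tin, 86 mm across, 40 mm tall, bystander; origin under its centre.
- apple_a: Red apple, 71 mm, bystander; origin under its centre.
- apple_b: Red apple, 71 mm, bystander; origin under its centre.
Mind the look-alikes: they are no part of the job. Leave any green or turquoise look-alike of the part that bears orange_on_trivet_mid alone. What is shaped like the part that bears orange_loose_mid but green is not meant.

How it is judged:
At the end, for the whole second after the job is handed in: Each tumbler from the counter sits in the one of its colour on the trivet: its middle 19 to 29 mm above the other's and within 8 mm of its axis, both tilted less than 7 degrees, the lower one on its foot on the trivet, at rest (z of orange_loose_mid in the frame of orange_on_trivet_mid between 0.019 and 0.029 m and horizontal distance between orange_loose_mid and orange_on_trivet_mid below 0.008 m and angle between each of orange_loose_mid, orange_on_trivet_mid, blue_loose_mid, blue_on_trivet_mid's own z axis and vertical below 0.12 rad and height (world z) of each of orange_on_trivet_mid, blue_on_trivet_mid above 0.05 m and x of orange_on_trivet_mid in the frame of trivet between -0.09 and 0.09 m and y of orange_on_trivet_mid in the frame of trivet between -0.09 and 0.09 m and linear speed of each of orange_loose, blue_loose below 0.02 m/s and z of blue_loose_mid in the frame of blue_on_trivet_mid between 0.019 and 0.029 m and horizontal distance between blue_loose_mid and blue_on_trivet_mid below 0.008 m and x of blue_on_trivet_mid in the frame of trivet between -0.09 and 0.09 m and y of blue_on_trivet_mid in the frame of trivet between -0.09 and 0.09 m); the robot touches nothing.
It fails at once if the lower orange tumbler is loaded onto the trivet with more than 15 N, because the other was pushed in so that it jams, or dropped in from high up (contact force between orange_on_trivet and trivet above 15 N).
It fails at once if the lower blue tumbler is loaded onto the trivet with more than 15 N, because the other was pushed in so that it jams, or dropped in from high up (contact force between blue_on_trivet and trivet above 15 N).
It fails at once if the honey jar, tin of tuna or an apple is shoved more than 4 cm (distance of any of honey_jar, tuna, apple_a, apple_b from where it was at the start of the episode above 0.04 m).
It also fails if it takes over 64 s, if anything falls off the work surface, if the arm or the gripper's body presses on something with over 40 N, if the wrist force passes 120 N, or if a joint passes its speed limit or range.

ROBOT

A 6-joint arm with a two-finger parallel gripper is mounted at the origin on a cart in front of the work surface, level with it; the furniture and walls round the work are solid. World frame = base frame: x ahead of the robot, y to its left, z up, the work surface at z = 0. Lengths are in m, angles in rad, forces in N, time in s.
With the tool pointing down it reaches from about 0.225 to 0.725 m from the base axis. Payload 3.1 kg.
Tool frame: the origin (TCP) lies at the very end of the fingers, on their centre line; the grasp point (between the pads) lies 19 mm behind it (pinch_z is the distance from the TCP to the grasp point, in m); z points along the fingers, y is the line along which they close (so a half turn about z gives the same grasp; the last joint's range is limited). The gripper opens to 85 mm and grips with 20 to 120 N. Pads are 22 mm wide; open, the fingers measure 114 mm over their backs; the gripper's body (76 mm by 85 mm) begins 54 mm behind the grasp point. The pads swing forward as they close: fully open they stand 13 mm farther back than shut.
Start: joints at [1.136, 0.048, 0.099, 1.622, 0, 1.443], TCP at [0.159, 0.5, 0.231] pointing down, gripper open.
Joint ranges: [-2.91, 2.91], [-0.99, 1.94], [-1.21, 1.42], [-2.12, 2.29], [-1.49, 1.47], [-3.14, 3.14]. Speed limits (rad/s): [2.79, 2.79, 3.14, 3.14, 3.14, 3.14].

INTERFACE

Orientations are given as a 3x3 rotation matrix whose columns are the frame's x, y, z axes.
In Python, from rig import get_state, capture, calibration, job_done, pinch_z gives the robot as it stands.
- The arm moves only by the tool servo_tool, never from a script. Its argument "commands" is a list of rows, each an object with "slide": the shift along the tool's x, y, z in mm, a list of three; "angular": the turn, a rotation vector about the tool's x, y, z in degrees, a list of three. In form: [{"slide": [x, y, z], "angular": [ax, ay, az]}, ...]. A call has 1 to 10 rows; each row shifts and turns the commanded pose from where the row before left it, along the tool's axes as they then stand; what a row does not reach is not made up. A row lasts 1/10 s, in which the tool goes at most 50 mm and 8.59 degrees, less where a joint would pass 70% of its speed; a pose out of reach is approached as far as the arm can. A call with a gripper value outside its range is refused whole. "jaw" is the finger opening in mm, from 0 to 85.4, set as the call begins (left out, the last holds). The fingers move at their own pace and stop on an object; the grip force is fixed at half the most. Time passes only in rows, so rows that do not move let the fingers close. It gives the time, the measured TCP pose, the force, the opening and the grip force at its end, in the units of the state.
- get_state(): the state, without advancing time (a new reading comes with each control period).
- capture(name): name is "side" or "top"; returns the picture (420x560x3 uint8, red, green, blue); there is no depth.
- calibration(name): a dict with "K" (3x3 intrinsics, pixels), "k1" (the pictures are not rectified: a ray, as slopes to the right and down, at radius r is drawn at 1 + k1 r^2 times it, then the intrinsics apply), "xyz" and "attitude" of the camera in the world. Camera axes: x right, y up, looking along -z (the intrinsics and any distortion apply to the point x, -y, -z); pixel columns grow to the right and rows downward; lengths in m; the calibration is good to about 2 mm. A picture is of the moment at which its call begins. calibration takes no time and is no camera call.
- job_done(): hands the job in; it is judged then, once.
The state is a dict: "time_s": time; "joints": joint angles; "joint_velocities": joint speeds; "joint_efforts": joint torques, N m; "eef_pos": TCP position; "tool_rot": TCP orientation; "ft_force": force on the tool from outside, world axes, zero at the start; "wrist_torque": the same for the moment, N m; "width": opening from 0.0 (shut) to 1.0 (fully open); "finger_force": force on a finger pad.
Only numpy, scipy, OpenCV 4.12 (cv2) and the standard library are available. Lean on these libraries where they do the work, as an engineer would, in place of code of your own. Each camera call takes 0.05 s, during which the arm holds its last target. There are 200 camera calls.

## Working session

There is one attempt and no reset: what is moved stays moved. The work goes in short steps, Python scripts to look and compute and a tool call to move; the robot and the scene stay as the last step left them, time stands still between calls to the robot, and variables do not carry over. Pictures are saved under pics/ and viewed, at most 10 in all, crops included, and the job is handed in when it is done.

Besides the shell and the picture viewer there is one more tool, called after "Request:" by a JSON object that holds its "op" and its "data", one argument or row to a line. servo_tool: Moves the arm, as the interface text tells. Its arguments: {"type":"object","properties":{"commands":{"type":"array","items":{"type":"object","properties":{"slide":{"type":"array","items":{"type":"number"}},"angular":{"type":"array","items":{"type":"number"}}}}},"jaw":{"type":"number"}},"required":["commands"]}

```bash
mkdir -p pics
cat > h.py <<'E'
import numpy as np,cv2
from rig import *
def save(n,f):
    im=capture(n); cv2.imwrite(f,im[:,:,::-1]); return im
def ray(n,u,v):
    c=calibration(n);K=np.array(c["K"]);p=np.array([(u-K[0,2])/K[0,0],(v-K[1,2])/K[1,1]])
    d=p.copy()
    for _ in range(30): d=p/(1+c["k1"]*(d@d))
    R=np.array(c["attitude"]); return np.array(c["xyz"]),R@np.array([d[0],-d[1],-1])
def onz(n,u,v,z):
    o,d=ray(n,u,v); return o+d*(z-o[2])/d[2]
def proj(n,P):
    c=calibration(n);K=np.array(c["K"]);q=np.array(c["attitude"]).T@(np.array(P)-np.array(c["xyz"]))
    s=np.array([q[0],-q[1]])/-q[2]; s=s*(1+c["k1"]*(s@s)); return K[:2,:2]@s+K[:2,2]
E
python3 - <<'E'
from h import *
for n in("top","side"):
    save(n,f"pics/{n}0.png");c=calibration(n);print(c)
s=get_state();print(s["time_s"],s["tool_rot"],s["width"],pinch_z)
E
```

```text
{'K': array([[455.63322241,   0.        , 286.7841427 ],
       [  0.        , 455.63322241, 212.19403708],
       [  0.        ,   0.        ,   1.        ]]), 'k1': -0.04922253154630302, 'xyz': array([0.49176792, 0.11023564, 1.2436803 ]), 'attitude': array([[-0.00526643,  0.99943506, -0.03319375],
       [-0.99989716, -0.00482026,  0.01350712],
       [ 0.01333949,  0.03326147,  0.99935766]])}
{'K': array([[439.31646884,   0.        , 275.67001909],
       [  0.        , 439.31646884, 215.31691608],
       [  0.        ,   0.        ,   1.        ]]), 'k1': -0.030609977178372282, 'xyz': array([ 0.08733791, -0.58598658,  0.83771047]), 'attitude': array([[ 0.8192449 ,  0.39955506, -0.41133142],
       [-0.57331605,  0.55555372, -0.60221987],
       [-0.01210329,  0.72918846,  0.68420589]])}
0.1 [[-9.53316976e-01  3.01970082e-01 -9.01480238e-04]
 [ 3.01971315e-01  9.53314947e-01 -1.98403255e-03]
 [ 2.60276113e-04 -2.16363308e-03 -9.99997625e-01]] 0.9997320815420001 0.0187
```

View pics/top0.png

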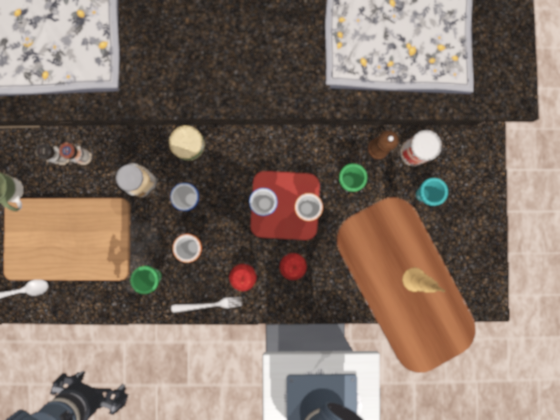

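View pics/side0.png

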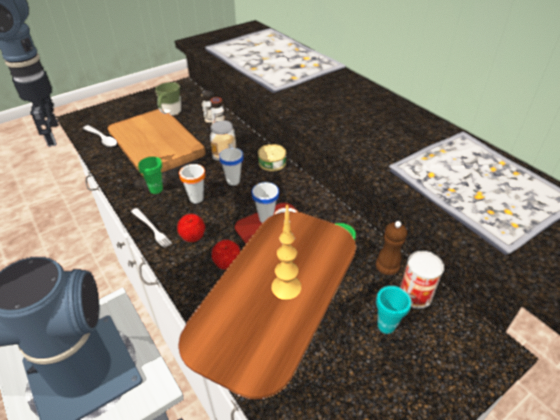

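The top view shows the loose orange cup at (187,248), loose blue at (184,196), trivet blue at (263,202) and trivet orange at (309,207). The green and turquoise cups are look-alikes. In the side view, a large wooden board with a spindle hides the orange trivet cup, so I'll measure the bands and the board's height.

```bash
cat >> h.py <<'E'
def bands(n,im):
    h=cv2.cvtColor(im,cv2.COLOR_RGB2HSV);out=[]
    for col,(a,b,s) in dict(orange=(4,19,110),blue=(100,125,90)).items():
        m=cv2.inRange(h,(a,s,60),(b,255,255)); m=cv2.morphologyEx(m,cv2.MORPH_CLOSE,np.ones((5,5)))
        for c in cv2.findContours(m,cv2.RETR_EXTERNAL,cv2.CHAIN_APPROX_NONE)[0]:
            x,y,w,hh=cv2.boundingRect(c)
            if 14<w<60 and 8<hh<60: out.append((col,c,(x,y,w,hh)))
    return out
E
python3 - <<'E'
from h import *
for n in("top","side"):
    im=cv2.imread(f"pics/{n}0.png")[:,:,::-1].copy()
    for col,c,b in bands(n,im):
        (u,v),r=cv2.minEnclosingCircle(c)
        for z in(.091,.096):
            P=np.array([onz(n,p[0][0],p[0][1],z)[:2] for p in cv2.convexHull(c)],np.float32)
            (x,y),R=cv2.minEnclosingCircle(P)
            print(n,col,b,z,"c %.4f %.4f r %.4f"%(x,y,R))
def tri(a,b):
    o,d=ray("top",*a);p,e=ray("side",*b)
    A=np.c_[d,-e];t=np.linalg.lstsq(A,p-o,rcond=None)[0];q,r=o+d*t[0],p+e*t[1];print((q+r)/2,np.linalg.norm(q-r))
tri((440,290),(287,208)); tri((408,279),(287,290)); tri((340,236),(318,212)); tri((405,371),(235,393));tri((136,165),(222,125))
for p in((243,277),(293,266)): print(onz("top",*p,.035))
print(onz("top",286,205,.005))
E
```

```text
top orange (186, 232, 17, 31) 0.091 c 0.4434 0.3407 r 0.0385
top orange (186, 232, 17, 31) 0.096 c 0.4436 0.3397 r 0.0383
top orange (293, 187, 31, 46) 0.091 c 0.5372 0.0221 r 0.0579
top orange (293, 187, 31, 46) 0.096 c 0.5370 0.0225 r 0.0576
top orange (60, 143, 15, 15) 0.091 c 0.6933 0.6564 r 0.0216
top orange (60, 143, 15, 15) 0.096 c 0.6924 0.6540 r 0.0215
top orange (368, 131, 31, 29) 0.091 c 0.7016 -0.1528 r 0.0438
top orange (368, 131, 31, 29) 0.096 c 0.7007 -0.1517 r 0.0436
side orange (395, 393, 33, 27) 0.091 c 0.4536 -0.4492 r 0.0279
side orange (395, 393, 33, 27) 0.096 c 0.4512 -0.4502 r 0.0277
side orange (326, 386, 18, 16) 0.091 c 0.3593 -0.3601 r 0.0191
side orange (326, 386, 18, 16) 0.096 c 0.3575 -0.3616 r 0.0190
side orange (459, 358, 20, 11) 0.091 c 0.5977 -0.4576 r 0.0169
side orange (459, 358, 20, 11) 0.096 c 0.5943 -0.4585 r 0.0168
side orange (496, 354, 19, 29) 0.091 c 0.6483 -0.5056 r 0.0331
side orange (496, 354, 19, 29) 0.096 c 0.6446 -0.5062 r 0.0329
side orange (440, 324, 18, 17) 0.091 c 0.6175 -0.3963 r 0.0205
side orange (440, 324, 18, 17) 0.096 c 0.6139 -0.3975 r 0.0203
side blue (251, 187, 29, 17) 0.091 c 0.5636 0.1567 r 0.0411
side blue (251, 187, 29, 17) 0.096 c 0.5604 0.1517 r 0.0408
side blue (220, 155, 24, 11) 0.091 c 0.5692 0.3402 r 0.0352
side blue (220, 155, 24, 11) 0.096 c 0.5660 0.3340 r 0.0350
[ 0.37490415 -0.19009466  0.39323915] 0.006116373154055481
[ 0.37480847 -0.18790454  0.18926665] 0.011156596816939333
[ 0.50598534 -0.05212976  0.21013139] 0.0885363427559461
[ 0.17441384 -0.22942804  0.10004869] 0.10753300447902157
[0.63581475 0.47771887 0.11274781] 0.02984964689525889
[0.36113675 0.21050589 0.035     ]
[0.38936725 0.07819894 0.035     ]
[0.55251196 0.09552509 0.005     ]
```

Run:
```python
from h import *
im=cv2.imread("pics/top0.png")[180:265,165:365]
cv2.imwrite("pics/crop1.png",cv2.resize(im,None,fx=4,fy=4,interpolation=cv2.INTER_CUBIC))
for p in((338,240),(340,225),(375,300),(345,210)):print(p,onz("top",*p,.19).round(3))
```

```text
(338, 240) [ 0.462 -0.022  0.19 ]
(340, 225) [ 0.496 -0.027  0.19 ]
(375, 300) [ 0.323 -0.107  0.19 ]
(345, 210) [ 0.531 -0.039  0.19 ]
```

View pics/crop1.png

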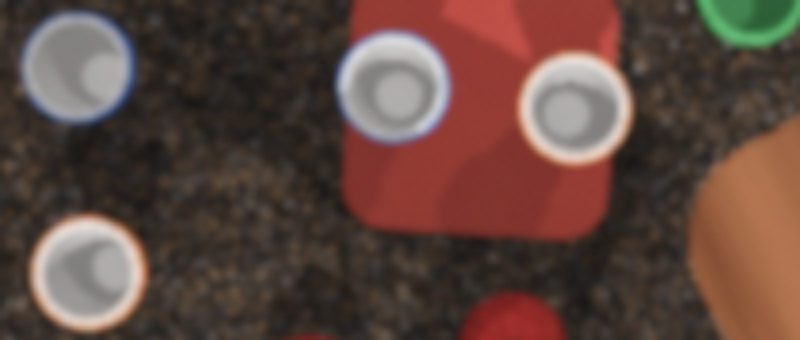

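Run:
```python
from h import *
for nm,(x,y) in dict(bl=(78.5,67.5),ol=(89,273),bt=(394,86.5),ot=(576,108)).items():
    u,v=165+x/4-.375,180+y/4-.375; z=.098+.005*(nm[1]=='t')
    print(nm,onz("top",u,v,z).round(4),proj("side",[*onz("top",u,v,z)[:2],z]).round(1))
def line(a,b):
    n=[]
    for c,(p,q) in(("top",a),("side",b)):
        o,d=ray(c,*p);_,e=ray(c,*q);m=np.cross(d,e);n.append((m,m@o))
    d=np.cross(n[0][0],n[1][0]);d/=np.linalg.norm(d)
    p=np.linalg.lstsq(np.array([n[0][0],n[1][0]]),np.array([n[0][1],n[1][1]]),rcond=None)[0]
    for x in(.2,.35,.5):print((p+d*(x-p[0])/d[0]).round(3),end=' ')
    print()
im=[cv2.imread(f"pics/{n}0.png") for n in("top","side")]
line(((350,272),(393,355)),((192,318),(245,228)))
line(((422,215),(468,302)),((345,268),(255,380)))
m=[]
for i,r in((0,((330,480),(190,380))),(1,((170,365),(200,400)))):
    h=cv2.cvtColor(im[i],cv2.COLOR_BGR2HSV);k=cv2.inRange(h,(5,120,60),(16,230,230));k[:, :r[0][0]]=0;k[:,r[0][1]:]=0;k[:r[1][0]]=0
    c=max(cv2.findContours(k,0,2)[0],key=cv2.contourArea);print(cv2.approxPolyDP(cv2.convexHull(c),4,True)[:,0].tolist())
```

```text
bl [0.5706 0.3527 0.098 ] [229.6 154.8]
ol [0.4415 0.3459 0.098 ] [190.6 172. ]
bt [0.5574 0.154  0.103 ] [264. 191.]
ot [0.5434 0.04   0.103 ] [285.4 217.7]
[ 0.2   -0.146  0.181] [ 0.35  -0.065  0.224] [0.5   0.016 0.267] 
[ 0.2   -0.352  0.294] [ 0.35  -0.287  0.253] [ 0.5   -0.222  0.213] 
[[388, 197], [402, 199], [415, 210], [473, 320], [468, 346], [423, 371], [401, 362], [337, 245], [347, 218]]
[[293, 207], [342, 228], [356, 249], [291, 380], [270, 397], [250, 399], [189, 367], [180, 353], [180, 337], [243, 241], [268, 218]]
```

Top-view positions agree with the side view to about 1 px, and the board sits at about z=0.2, to the right of the trivet. I'll turn the closing axis onto world x first.

Request:
{"op": "servo_tool", "data": {
  "commands": [
    {"angular": [0,0,8]},
    {"angular": [0,0,8]},
    {"angular": [0,0,8]},
    {"angular": [0,0,8]},
    {"angular": [0,0,8]},
    {"angular": [0,0,8]},
    {"angular": [0,0,8]},
    {"angular": [0,0,8]},
    {"angular": [0,0,8]},
    {"slide": [0,0,0]}
  ],
  "jaw": 85.4
}}

```text
invalid input at $.commands[0]: expected keys slide, angular
```

```bash
cat >> h.py <<'E'
def go(*t):
    s=get_state();R=np.array(s["tool_rot"]);p=np.array(s["eef_pos"])
    e=R.T@(np.array(t)-p)*1e3
    Rt=np.array([[0,1,0],[1,0,0],[0,0,-1.]]);Rt=Rt if R[0,1]>0 else Rt@np.diag([-1,-1,1])
    a=np.degrees(cv2.Rodrigues(R.T@Rt)[0].ravel())
    print("t %.2f pos"%s["time_s"],p.round(4),"slide",e.round(1),"ang",a.round(2),"F",np.round(s["ft_force"],1),"w %.3f ff %.1f"%(s["width"],s["finger_force"]),"q",np.round(s["joints"],2))
E
python3 -c "
from h import *
go(.4415,.3459,.2)"
```

```text
t 0.10 pos [0.1583 0.5    0.2302] slide [-316.5  -61.3   30.2] ang [-1.200e-01  7.000e-02  7.242e+01] F [ 0.6  0.2 -0.4] w 1.000 ff 0.0 q [ 1.14  0.05  0.1   1.62 -0.    1.44]
```

Request:
{"op": "servo_tool", "data": {
  "commands": [
    {"slide": [0,0,0],"angular": [0,0,8]},
    {"slide": [0,0,0],"angular": [0,0,8]},
    {"slide": [0,0,0],"angular": [0,0,8]},
    {"slide": [0,0,0],"angular": [0,0,8]},
    {"slide": [0,0,0],"angular": [0,0,8]},
    {"slide": [0,0,0],"angular": [0,0,8]},
    {"slide": [0,0,0],"angular": [0,0,8]},
    {"slide": [0,0,0],"angular": [0,0,8]},
    {"slide": [0,0,0],"angular": [0,0,8.4]},
    {"slide": [0,0,0],"angular": [0,0,0]}
  ],
  "jaw": 85.4
}}

```text
time_s: 1.1
eef_pos: [0.1584, 0.5002, 0.2306]
tool_rot: [[-0.001, 1.0, -0.001], [1.0, 0.001, -0.001], [-0.001, -0.001, -1.0]]
ft_force: [-0.2, 0.7, 0.3]
width: 1.001
finger_force: 0.0
```

```bash
python3 -c "
from h import *
go(.4415,.3459,.2)"
```

```text
t 1.10 pos [0.1584 0.5002 0.2306] slide [-154.4  283.    30.7] ang [-0.03  0.07  0.03] F [-0.2  0.7  0.3] w 1.001 ff 0.0 q [ 1.14  0.05  0.1   1.62 -0.    2.71]
```

Request:
{"op": "servo_tool", "data": {
  "commands": [
    {"slide": [-17,31,3],"angular": [0,0,0]},
    {"slide": [-17,31,3],"angular": [0,0,0]},
    {"slide": [-17,31,3],"angular": [0,0,0]},
    {"slide": [-17,31,3],"angular": [0,0,0]},
    {"slide": [-17,31,3],"angular": [0,0,0]},
    {"slide": [-17,31,3],"angular": [0,0,0]},
    {"slide": [-17,31,3],"angular": [0,0,0]},
    {"slide": [-17,31,3],"angular": [0,0,0]},
    {"slide": [-18,35,6],"angular": [0,0,0]},
    {"slide": [0,0,0],"angular": [0,0,0]}
  ]
}}

```text
time_s: 2.1
eef_pos: [0.4448, 0.3438, 0.1992]
tool_rot: [[0.002, 1.0, -0.0], [1.0, -0.002, -0.003], [-0.003, -0.0, -1.0]]
ft_force: [-0.3, 0.6, -0.8]
width: 0.996
finger_force: 0.0
```

```bash
python3 -c "
from h import *
go(.4415,.3459,.09)
im=save('side','pics/side1.png')
cv2.imwrite('pics/side1c.png',cv2.resize(cv2.imread('pics/side1.png')[60:220,110:310],None,fx=3.5,fy=3.5,interpolation=cv2.INTER_CUBIC))"
```

```text
t 2.10 pos [0.4448 0.3438 0.1992] slide [  2.4  -3.3 109.2] ang [-0.03  0.14 -0.1 ] F [-0.3  0.6 -0.8] w 0.996 ff 0.0 q [ 0.54  0.14  0.14  1.57 -0.    2.11]
```

View pics/side1c.png

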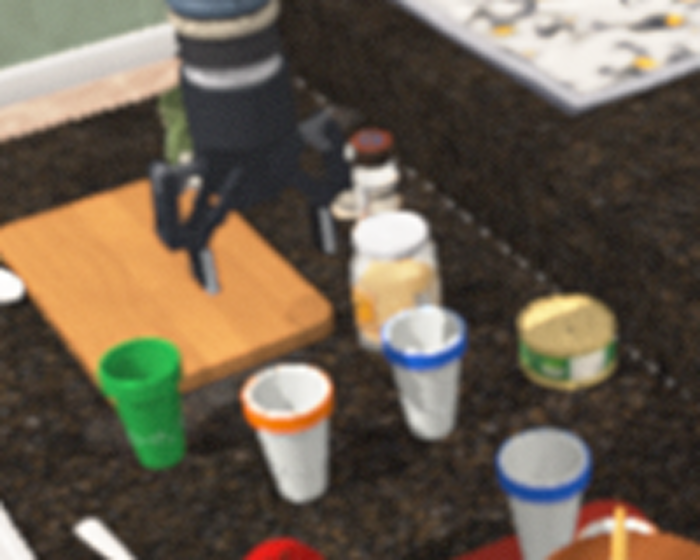

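The fingertips are at side pixels of about (170.6,143.4) and (204.3,131.4). I'll use these to find the real tip height when open, and recheck the loose orange cup.

```bash
python3 -c "
from h import *
for u,v in((170.6,143.4),(204.3,131.4)):
    o,d=ray('side',u,v);t=(.3438-o[1])/d[1];print((o+d*t).round(4))
# orange rim in side: ellipse extremes in crop x 243..333,y 363..~415 (rim top)
print(proj('side',[.4415,.3459,.0]),proj('side',[.4415,.3459,.1]), 110+288/3.5,60+391/3.5,110+302/3.5)
"
```

```text
[0.4012 0.3438 0.2092]
[0.4983 0.3438 0.2085]
[195.45246737 198.73333219] [190.51776201 171.40310665] 192.28571428571428 171.71428571428572 196.28571428571428
```

Request:
{"op": "servo_tool", "data": {
  "commands": [
    {"slide": [2,-3,10],"angular": [0,0,0]},
    {"slide": [0,0,20],"angular": [0,0,0]},
    {"slide": [0,0,20],"angular": [0,0,0]},
    {"slide": [0,0,20],"angular": [0,0,0]},
    {"slide": [0,0,20],"angular": [0,0,0]},
    {"slide": [0,0,15],"angular": [0,0,0]},
    {"slide": [0,0,10],"angular": [0,0,0]},
    {"slide": [0,0,10],"angular": [0,0,0]},
    {"slide": [0,0,0],"angular": [0,0,0]},
    {"slide": [0,0,0],"angular": [0,0,0]}
  ]
}}

```text
time_s: 3.15
eef_pos: [0.4388, 0.3488, 0.0767]
tool_rot: [[-0.001, 1.0, 0.001], [1.0, 0.001, 0.0], [0.0, 0.001, -1.0]]
ft_force: [0.6, -0.3, 0.4]
width: 1.0
finger_force: 0.0
```

```bash
python3 -c "
from h import *
go(.4415,.3459,.074)
im=save('side','pics/side2.png')
cv2.imwrite('pics/side2c.png',cv2.resize(cv2.imread('pics/side2.png')[90:220,140:270],None,fx=4,fy=4,interpolation=cv2.INTER_CUBIC))"
```

```text
t 3.15 pos [0.4388 0.3488 0.0767] slide [-2.9  2.7  2.7] ang [ 0.03 -0.02  0.04] F [ 0.6 -0.3  0.4] w 1.000 ff 0.0 q [ 0.55  0.16 -0.09  1.32 -0.    2.12]
```

View pics/side2c.png

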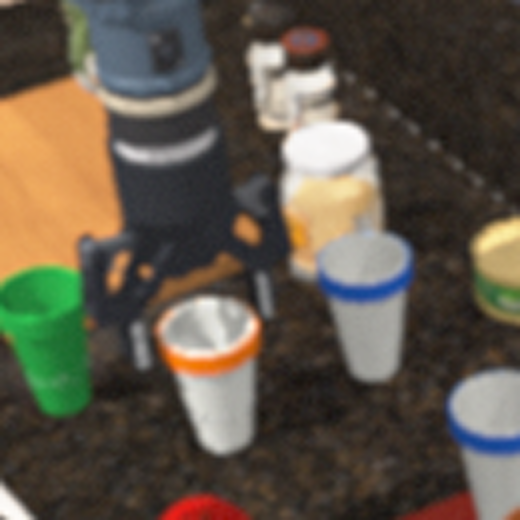

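The open fingers straddle the orange cup (band at about (160–262, 300–370) in the crop), with the tool slightly short in x. I'll correct that and close.

Request:
{"op": "servo_tool", "data": {
  "commands": [
    {"slide": [-1.5,1.5,1],"angular": [0,0,0]},
    {"slide": [-1.2,1.2,1],"angular": [0,0,0]},
    {"slide": [0,0,0],"angular": [0,0,0]},
    {"slide": [0,0,0],"angular": [0,0,0]}
  ]
}}

```text
time_s: 3.6
eef_pos: [0.4415, 0.3458, 0.0745]
tool_rot: [[-0.0, 1.0, 0.0], [1.0, 0.0, 0.0], [0.0, 0.0, -1.0]]
ft_force: [-0.8, 0.3, -1.1]
width: 1.0
finger_force: 0.0
```

Request:
{"op": "servo_tool", "data": {
  "commands": [
    {"slide": [0,0,0],"angular": [0,0,0]},
    {"slide": [0,0,0],"angular": [0,0,0]},
    {"slide": [0,0,0],"angular": [0,0,0]},
    {"slide": [0,0,0],"angular": [0,0,0]},
    {"slide": [0,0,0],"angular": [0,0,0]},
    {"slide": [0,0,0],"angular": [0,0,0]},
    {"slide": [0,0,0],"angular": [0,0,0]},
    {"slide": [0,0,0],"angular": [0,0,0]}
  ],
  "jaw": 60
}}

```text
time_s: 4.4
eef_pos: [0.4419, 0.3462, 0.075]
tool_rot: [[-0.0, 1.0, 0.001], [1.0, 0.0, 0.001], [0.001, 0.001, -1.0]]
ft_force: [0.4, -0.3, 5.6]
width: 0.769
finger_force: 67.1
```

```bash
python3 -c "
from h import *
go(.4415,.3459,.24)"
```

```text
t 4.40 pos [0.4419 0.3462 0.075 ] slide [-1.00e-01 -2.00e-01 -1.65e+02] ang [ 0.08 -0.04  0.02] F [ 0.4 -0.3  5.6] w 0.769 ff 67.1 q [ 0.55  0.16 -0.09  1.32 -0.    2.12]
```

Request:
{"op": "servo_tool", "data": {
  "commands": [
    {"slide": [0,0,-5],"angular": [0,0,0]},
    {"slide": [0,0,-10],"angular": [0,0,0]},
    {"slide": [0,0,-20],"angular": [0,0,0]},
    {"slide": [0,0,-25],"angular": [0,0,0]},
    {"slide": [0,0,-25],"angular": [0,0,0]},
    {"slide": [0,0,-25],"angular": [0,0,0]},
    {"slide": [0,0,-25],"angular": [0,0,0]},
    {"slide": [0,0,-20],"angular": [0,0,0]},
    {"slide": [0,0,-10],"angular": [0,0,0]},
    {"slide": [0,0,0],"angular": [0,0,0]}
  ]
}}

```text
time_s: 5.4
eef_pos: [0.4418, 0.3462, 0.2409]
tool_rot: [[-0.0, 1.0, 0.002], [1.0, 0.0, 0.001], [0.001, 0.002, -1.0]]
ft_force: [1.0, -0.2, -1.0]
width: 0.774
finger_force: 66.7
```

```bash
python3 -c "
from h import *
go(.5434,.04,.24)
im=save('side','pics/side3.png')
cv2.imwrite('pics/side3c.png',cv2.resize(cv2.imread('pics/side3.png')[70:230,120:320],None,fx=3.5,fy=3.5,interpolation=cv2.INTER_CUBIC))"
```

```text
t 5.40 pos [0.4418 0.3462 0.2409] slide [-306.3  101.5    0.7] ang [ 0.11 -0.07  0.02] F [ 1.  -0.2 -1. ] w 0.774 ff 66.7 q [0.55 0.14 0.22 1.65 0.   2.12]
```

View pics/side3c.png

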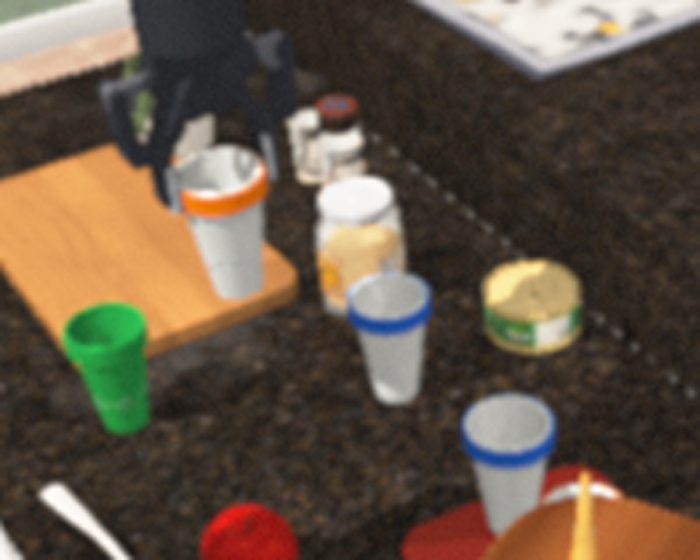

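The cup is held upright and clear. Moving it over the orange cup on the trivet.

Request:
{"op": "servo_tool", "data": {
  "commands": [
    {"slide": [-15,5,0],"angular": [0,0,0]},
    {"slide": [-30,10,0],"angular": [0,0,0]},
    {"slide": [-35,12,0],"angular": [0,0,0]},
    {"slide": [-35,12,0],"angular": [0,0,0]},
    {"slide": [-35,12,0],"angular": [0,0,0]},
    {"slide": [-35,12,0],"angular": [0,0,0]},
    {"slide": [-35,12,0],"angular": [0,0,0]},
    {"slide": [-35,12,0],"angular": [0,0,0]},
    {"slide": [-30,8,0],"angular": [0,0,0]},
    {"slide": [-15,5,0],"angular": [0,0,0]}
  ]
}}

```text
time_s: 6.45
eef_pos: [0.5408, 0.0426, 0.2373]
tool_rot: [[0.003, 1.0, -0.004], [1.0, -0.003, -0.001], [-0.001, -0.004, -1.0]]
ft_force: [0.3, -0.3, -1.8]
width: 0.779
finger_force: 66.7
```

Request:
{"op": "servo_tool", "data": {
  "commands": [
    {"slide": [-6,2,0],"angular": [0,0,0]},
    {"slide": [0,0,0],"angular": [0,0,0]},
    {"slide": [0,0,0],"angular": [0,0,0]}
  ]
}}

```text
time_s: 6.75
eef_pos: [0.543, 0.0409, 0.239]
tool_rot: [[-0.001, 1.0, -0.001], [1.0, 0.001, 0.001], [0.001, -0.001, -1.0]]
ft_force: [-0.2, 0.1, -1.7]
width: 0.772
finger_force: 66.7
```

```bash
python3 -c "
from h import *
go(.5434,.04,.19)
a=save('top','pics/top4.png');b=save('side','pics/side4.png')
r=lambda x:cv2.resize(x,None,fx=3,fy=3,interpolation=cv2.INTER_CUBIC)
A=r(cv2.imread('pics/top4.png')[130:330,240:373]);B=r(cv2.imread('pics/side4.png')[90:290,200:333]);cv2.imwrite('pics/c4.png',np.hstack([A,B]))"
```

```text
t 6.75 pos [0.543  0.0409 0.239 ] slide [-0.9  0.5 49. ] ang [-0.05 -0.04  0.08] F [-0.2  0.1 -1.7] w 0.772 ff 66.7 q [-0.05  0.1   0.17  1.64  0.    1.52]
```

View pics/c4.png

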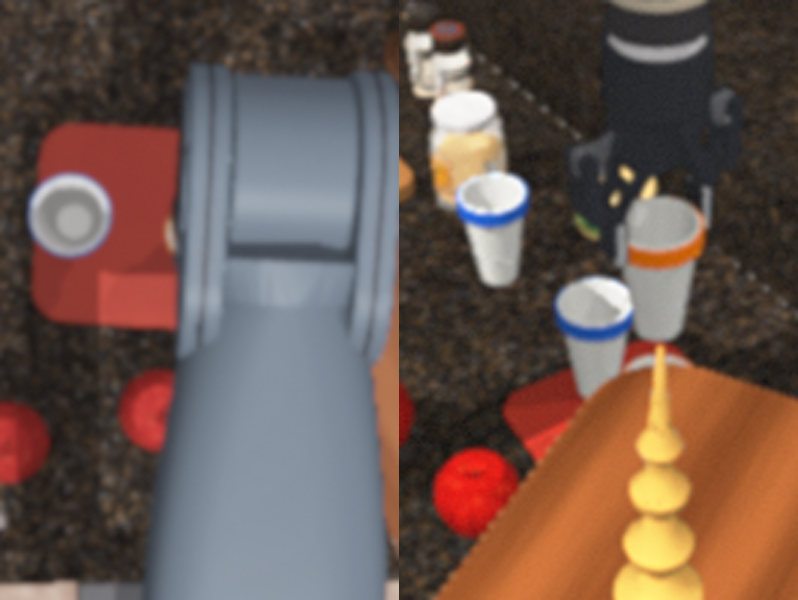

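```bash
python3 -c "
from h import *
print('held pred band mid',proj('side',[.543,.0409,.239+.016]),'rim',proj('side',[.543,.0409,.264]))
im=capture('side')
for c,k,b in bands('side',im):
    if c=='orange' and 260<b[0]<310: print(b)
for y0 in(.037,.040,.043):
  for x0 in(.5404,.5434,.5464):
    P=np.array([proj('side',[x0+.034*np.cos(a),y0+.034*np.sin(a),.104]) for a in np.linspace(0,6.28,73)]);i=P[:,1].argmin();print(x0,y0,'top',P[i].round(1),P[:,0].min().round(1),P[:,0].max().round(1))
cv2.imwrite('pics/c5.png',cv2.resize(im[170:230,260:330,::-1],None,fx=9,fy=9,interpolation=cv2.INTER_CUBIC))
"
```

```text
held pred band mid [285.2161038  167.27277463] rim [285.22703585 163.95652001]
(276, 165, 27, 15)
0.5404 0.037 top [284.9 209.1] 271.1 299.2
0.5434 0.037 top [285.9 208.6] 272.1 300.2
0.5464 0.037 top [286.9 208.2] 273.1 301.1
0.5404 0.04 top [284.2 208.4] 270.4 298.4
0.5434 0.04 top [285.2 208. ] 271.4 299.4
0.5464 0.04 top [286.2 207.5] 272.4 300.4
0.5404 0.043 top [283.5 207.8] 269.7 297.7
0.5434 0.043 top [284.5 207.3] 270.7 298.7
0.5464 0.043 top [285.5 206.8] 271.7 299.6
```

View pics/c5.png

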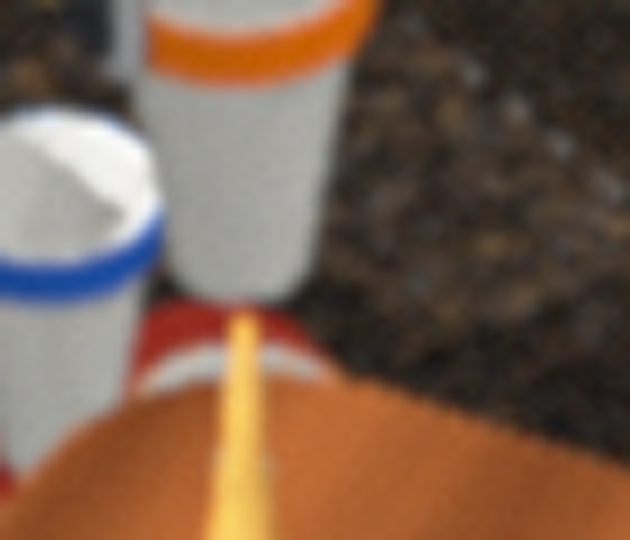

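The held foot (286.9 px) and the lower rim arc centre (286.6 px) line up to about 1 mm in the side view. Lowering.

Request:
{"op": "servo_tool", "data": {
  "commands": [
    {"slide": [-0.5,0,10],"angular": [0,0,0]},
    {"slide": [0,0,15],"angular": [0,0,0]},
    {"slide": [0,0,15],"angular": [0,0,0]},
    {"slide": [0,0,15],"angular": [0,0,0]},
    {"slide": [0,0,12],"angular": [0,0,0]},
    {"slide": [0,0,10],"angular": [0,0,0]},
    {"slide": [0,0,10],"angular": [0,0,0]},
    {"slide": [0,0,10],"angular": [0,0,0]},
    {"slide": [0,0,7],"angular": [0,0,0]},
    {"slide": [0,0,0],"angular": [0,0,0]}
  ]
}}

```text
time_s: 7.9
eef_pos: [0.5426, 0.0394, 0.1339]
tool_rot: [[-0.0, 1.0, -0.002], [1.0, 0.0, 0.0], [0.0, -0.002, -1.0]]
ft_force: [0.0, -0.3, -0.8]
width: 0.768
finger_force: 66.7
```

Request:
{"op": "servo_tool", "data": {
  "commands": [
    {"slide": [0,0,3],"angular": [0,0,0]},
    {"slide": [0,0,3],"angular": [0,0,0]},
    {"slide": [0,0,3],"angular": [0,0,0]},
    {"slide": [0,0,3],"angular": [0,0,0]},
    {"slide": [0,0,3],"angular": [0,0,0]},
    {"slide": [0,0,0],"angular": [0,0,0]},
    {"slide": [0,0,0],"angular": [0,0,0]}
  ]
}}

```text
time_s: 8.6
eef_pos: [0.5434, 0.0394, 0.1202]
tool_rot: [[-0.0, 1.0, -0.0], [1.0, 0.0, 0.0], [0.0, -0.0, -1.0]]
ft_force: [-0.3, 0.8, 0.1]
width: 0.776
finger_force: 66.7
```

```bash
python3 -c "
from h import *
go(.5434,.04,.1045)"
```

```text
t 8.60 pos [0.5434 0.0394 0.1202] slide [ 0.6  0.  15.7] ang [-0.01 -0.    0.02] F [-0.3  0.8  0.1] w 0.776 ff 66.7 q [-0.05  0.1  -0.06  1.4   0.    1.52]
```

Request:
{"op": "servo_tool", "data": {
  "commands": [
    {"slide": [0,0,2],"angular": [0,0,0]},
    {"slide": [0,0,2],"angular": [0,0,0]},
    {"slide": [0,0,2],"angular": [0,0,0]},
    {"slide": [0,0,2],"angular": [0,0,0]},
    {"slide": [0,0,2],"angular": [0,0,0]},
    {"slide": [0,0,2],"angular": [0,0,0]},
    {"slide": [0,0,1],"angular": [0,0,0]},
    {"slide": [0,0,0],"angular": [0,0,0]},
    {"slide": [0,0,0],"angular": [0,0,0]}
  ]
}}

```text
time_s: 9.5
eef_pos: [0.5435, 0.0395, 0.1073]
tool_rot: [[-0.0, 1.0, 0.0], [1.0, 0.0, 0.0], [0.0, 0.0, -1.0]]
ft_force: [0.7, 0.1, -0.6]
width: 0.773
finger_force: 66.7
```

```bash
python3 -c "
from h import *
go(.5434,.04,.1045)
im=capture('side')
print(proj('side',[.5434,.04,.107+.008]), proj('side',[.5434,.04,.107+.016+.009]))
cv2.imwrite('pics/c6.png',cv2.resize(im[170:230,250:320,::-1],None,fx=9,fy=9,interpolation=cv2.INTER_CUBIC))
"
```

```text
t 9.50 pos [0.5435 0.0395 0.1073] slide [ 0.5 -0.1  2.8] ang [ 0.   -0.    0.03] F [ 0.7  0.1 -0.6] w 0.773 ff 66.7 q [-0.05  0.11 -0.08  1.38  0.    1.52]
[285.41211798 214.07291381] [285.43394177 208.85994217]
```

View pics/c6.png

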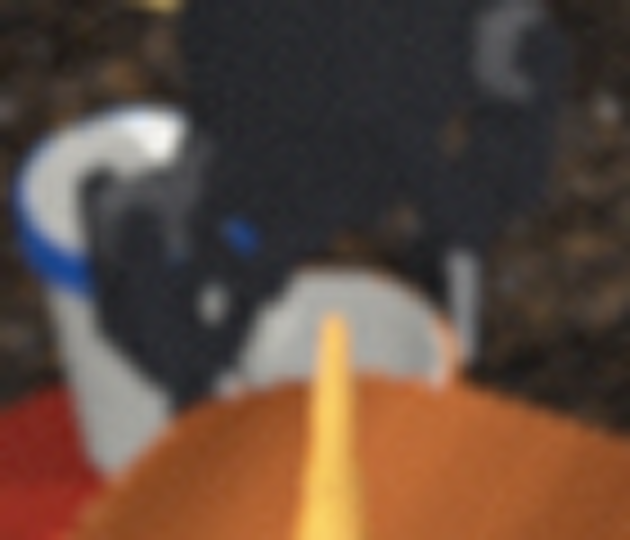

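The cup is inside its mate with no load, about 3 mm above seat. I'll go down 1 mm and release.

Request:
{"op": "servo_tool", "data": {
  "commands": [
    {"slide": [0,0,1],"angular": [0,0,0]},
    {"slide": [0,0,0],"angular": [0,0,0]},
    {"slide": [0,0,0],"angular": [0,0,0]}
  ]
}}

```text
time_s: 9.85
eef_pos: [0.5434, 0.0394, 0.1063]
tool_rot: [[-0.0, 1.0, -0.0], [1.0, 0.0, 0.0], [0.0, -0.0, -1.0]]
ft_force: [0.5, 0.4, -1.1]
width: 0.767
finger_force: 66.7
```

Request:
{"op": "servo_tool", "data": {
  "commands": [
    {"slide": [0,0,0],"angular": [0,0,0]},
    {"slide": [0,0,0],"angular": [0,0,0]},
    {"slide": [0,0,0],"angular": [0,0,0]},
    {"slide": [0,0,0],"angular": [0,0,0]},
    {"slide": [0,0,0],"angular": [0,0,0]},
    {"slide": [0,0,0],"angular": [0,0,0]},
    {"slide": [0,0,0],"angular": [0,0,0]}
  ],
  "jaw": 85.4
}}

```text
time_s: 10.55
eef_pos: [0.5434, 0.0394, 0.1063]
tool_rot: [[-0.0, 1.0, 0.0], [1.0, 0.0, 0.0], [0.0, 0.0, -1.0]]
ft_force: [0.4, 0.6, -0.0]
width: 0.997
finger_force: 0.0
```

Request:
{"op": "servo_tool", "data": {
  "commands": [
    {"slide": [0,0,-5],"angular": [0,0,0]},
    {"slide": [0,0,-10],"angular": [0,0,0]},
    {"slide": [0,0,-20],"angular": [0,0,0]},
    {"slide": [0,0,-30],"angular": [0,0,0]},
    {"slide": [0,0,-30],"angular": [0,0,0]},
    {"slide": [0,0,-30],"angular": [0,0,0]},
    {"slide": [0,0,-20],"angular": [0,0,0]},
    {"slide": [0,0,0],"angular": [0,0,0]}
  ]
}}

```text
time_s: 11.35
eef_pos: [0.5455, 0.0393, 0.2566]
tool_rot: [[-0.0, 1.0, 0.009], [1.0, 0.0, -0.0], [-0.0, 0.009, -1.0]]
ft_force: [0.1, 0.0, -0.4]
width: 1.001
finger_force: 0.0
```

```bash
python3 -c "
from h import *
go(.5706,.3527,.2)"
```

```text
t 11.35 pos [0.5455 0.0393 0.2566] slide [313.4  24.7  56.7] ang [0.51 0.03 0.02] F [ 0.1  0.  -0.4] w 1.001 ff 0.0 q [-0.05  0.1   0.21  1.67  0.    1.52]
```

Request:
{"op": "servo_tool", "data": {
  "commands": [
    {"slide": [15,1,0],"angular": [0,0,0]},
    {"slide": [30,3,0],"angular": [0,0,0]},
    {"slide": [36,3,0],"angular": [0,0,0]},
    {"slide": [36,3,0],"angular": [0,0,0]},
    {"slide": [36,3,0],"angular": [0,0,0]},
    {"slide": [36,3,5],"angular": [0,0,0]},
    {"slide": [36,3,5],"angular": [0,0,0]},
    {"slide": [36,3,10],"angular": [0,0,0]},
    {"slide": [30,3,10],"angular": [0,0,0]},
    {"slide": [15,2,10],"angular": [0,0,0]}
  ]
}}

```text
time_s: 12.35
eef_pos: [0.5685, 0.3486, 0.2081]
tool_rot: [[-0.004, 1.0, -0.004], [1.0, 0.004, -0.001], [-0.001, -0.004, -1.0]]
ft_force: [0.2, 0.1, -1.1]
width: 1.001
finger_force: 0.0
```

Request:
{"op": "servo_tool", "data": {
  "commands": [
    {"slide": [7,0,0],"angular": [0,0,0]},
    {"slide": [0,0,0],"angular": [0,0,0]},
    {"slide": [0,0,0],"angular": [0,0,0]},
    {"slide": [0,0,0],"angular": [0,0,0]}
  ]
}}

```text
time_s: 12.75
eef_pos: [0.5709, 0.3512, 0.2125]
tool_rot: [[0.001, 1.0, 0.001], [1.0, -0.001, 0.0], [0.0, 0.001, -1.0]]
ft_force: [-0.3, -0.2, -0.3]
width: 1.005
finger_force: 0.0
```

```bash
python3 -c "
from h import *
go(.5706,.3527,.075)
a=save('top','pics/top7.png');b=save('side','pics/side7.png')
r=lambda x,f:cv2.resize(x,None,fx=f,fy=f,interpolation=cv2.INTER_CUBIC)
A=r(cv2.imread('pics/top7.png')[165:265,235:335],4);B=r(cv2.imread('pics/side7.png')[130:230,210:310],4);cv2.imwrite('pics/c7.png',np.hstack([A,B]))
for z in(.127,.103):print(proj('top',[.5434,.04,z]),proj('side',[.5434,.04,z]))"
```

```text
t 12.75 pos [0.5709 0.3512 0.2125] slide [  1.4  -0.5 137.5] ang [ 0.09 -0.02 -0.07] F [-0.3 -0.2 -0.3] w 1.005 ff 0.0 q [ 0.45  0.44  0.53  1.66 -0.    2.02]
[309.20827529 206.16693772] [285.42748166 210.40513711]
[308.61008556 206.61169473] [285.39695002 217.68427436]
```

View pics/c7.png

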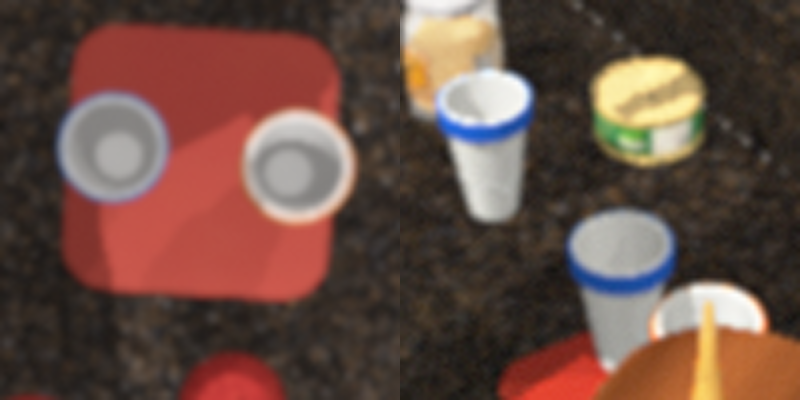

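The orange stack is seated: its rim arc is about 7.1 px higher than before, roughly 23.5 mm, and concentric. Now the blue cup.

Request:
{"op": "servo_tool", "data": {
  "commands": [
    {"slide": [1,0,10],"angular": [0,0,0]},
    {"slide": [0,0,20],"angular": [0,0,0]},
    {"slide": [0,0,20],"angular": [0,0,0]},
    {"slide": [0,0,20],"angular": [0,0,0]},
    {"slide": [0,0,20],"angular": [0,0,0]},
    {"slide": [0,0,18],"angular": [0,0,0]},
    {"slide": [0,0,15],"angular": [0,0,0]},
    {"slide": [0,0,10],"angular": [0,0,0]},
    {"slide": [0,0,3],"angular": [0,0,0]},
    {"slide": [0,0,0],"angular": [0,0,0]}
  ]
}}

```text
time_s: 13.85
eef_pos: [0.5702, 0.3533, 0.075]
tool_rot: [[-0.0, 1.0, -0.0], [1.0, 0.0, -0.0], [-0.0, -0.0, -1.0]]
ft_force: [-0.1, -0.0, -0.6]
width: 0.998
finger_force: 0.0
```

Request:
{"op": "servo_tool", "data": {
  "commands": [
    {"slide": [0,0,0],"angular": [0,0,0]},
    {"slide": [0,0,0],"angular": [0,0,0]},
    {"slide": [0,0,0],"angular": [0,0,0]}
  ]
}}

```text
time_s: 14.15
eef_pos: [0.5709, 0.3537, 0.0764]
tool_rot: [[-0.0, 1.0, 0.002], [1.0, 0.0, 0.001], [0.001, 0.002, -1.0]]
ft_force: [0.1, -0.7, -0.1]
width: 1.002
finger_force: 0.0
```

```bash
python3 -c "
from h import *
go(.5706,.3527,.075)
for n in('side0','side7'):
  im=cv2.imread(f'pics/{n}.png')[:,:,::-1].copy()
  print([b for c,k,b in bands('side',im) if c=='blue'])
print([b for c,k,b in bands('side',capture('side')) if c=='blue'])"
```

```text
t 14.15 pos [0.5709 0.3537 0.0764] slide [-1.  -0.3  1.4] ang [ 0.1  -0.05  0.02] F [ 0.1 -0.7 -0.1] w 1.002 ff 0.0 q [ 0.45  0.45  0.27  1.39 -0.    2.03]
[(251, 187, 29, 17), (220, 155, 24, 11)]
[(251, 191, 29, 13), (219, 151, 25, 15)]
[(251, 190, 29, 14), (220, 150, 24, 16)]
```

Undisturbed. Close, then lift.

Request:
{"op": "servo_tool", "data": {
  "commands": [
    {"slide": [-1,0,1.5],"angular": [0,0,0]},
    {"slide": [0,0,0],"angular": [0,0,0]},
    {"slide": [0,0,0],"angular": [0,0,0]},
    {"slide": [0,0,0],"angular": [0,0,0]}
  ]
}}

```text
time_s: 14.6
eef_pos: [0.5703, 0.3524, 0.0737]
tool_rot: [[-0.0, 1.0, -0.0], [1.0, 0.0, -0.0], [-0.0, -0.0, -1.0]]
ft_force: [0.1, -0.0, -0.7]
width: 1.002
finger_force: 0.0
```

Request:
{"op": "servo_tool", "data": {
  "commands": [
    {"slide": [0,0,0],"angular": [0,0,0]},
    {"slide": [0,0,0],"angular": [0,0,0]},
    {"slide": [0,0,0],"angular": [0,0,0]},
    {"slide": [0,0,0],"angular": [0,0,0]},
    {"slide": [0,0,0],"angular": [0,0,0]},
    {"slide": [0,0,0],"angular": [0,0,0]},
    {"slide": [0,0,0],"angular": [0,0,0]},
    {"slide": [0,0,0],"angular": [0,0,0]}
  ],
  "jaw": 60
}}

```text
time_s: 15.4
eef_pos: [0.5708, 0.3526, 0.0745]
tool_rot: [[-0.0, 1.0, 0.001], [1.0, 0.0, 0.001], [0.001, 0.001, -1.0]]
ft_force: [-0.5, 0.7, 4.4]
width: 0.771
finger_force: 67.0
```

Request:
{"op": "servo_tool", "data": {
  "commands": [
    {"slide": [0,0,-5],"angular": [0,0,0]},
    {"slide": [0,0,-10],"angular": [0,0,0]},
    {"slide": [0,0,-20],"angular": [0,0,0]},
    {"slide": [0,0,-25],"angular": [0,0,0]},
    {"slide": [0,0,-25],"angular": [0,0,0]},
    {"slide": [0,0,-25],"angular": [0,0,0]},
    {"slide": [0,0,-25],"angular": [0,0,0]},
    {"slide": [0,0,-20],"angular": [0,0,0]},
    {"slide": [0,0,-10],"angular": [0,0,0]},
    {"slide": [0,0,0],"angular": [0,0,0]}
  ]
}}

```text
time_s: 16.4
eef_pos: [0.5709, 0.3527, 0.2406]
tool_rot: [[-0.0, 1.0, 0.002], [1.0, 0.0, 0.001], [0.001, 0.002, -1.0]]
ft_force: [0.2, 0.2, -0.8]
width: 0.77
finger_force: 66.6
```

```bash
python3 -c "
from h import *
go(.5574,.154,.24)"
```

```text
t 16.40 pos [0.5709 0.3527 0.2406] slide [-198.7  -13.5    0.3] ang [ 0.14 -0.07  0.02] F [ 0.2  0.2 -0.8] w 0.770 ff 66.6 q [0.45 0.46 0.61 1.72 0.   2.02]
```

Request:
{"op": "servo_tool", "data": {
  "commands": [
    {"slide": [-10,-1,0],"angular": [0,0,0]},
    {"slide": [-25,-2,0],"angular": [0,0,0]},
    {"slide": [-30,-2,0],"angular": [0,0,0]},
    {"slide": [-30,-2,0],"angular": [0,0,0]},
    {"slide": [-30,-2,0],"angular": [0,0,0]},
    {"slide": [-30,-2,0],"angular": [0,0,0]},
    {"slide": [-25,-1.5,0],"angular": [0,0,0]},
    {"slide": [-15,-1,0],"angular": [0,0,0]},
    {"slide": [-3.5,0,0],"angular": [0,0,0]},
    {"slide": [0,0,0],"angular": [0,0,0]}
  ]
}}

```text
time_s: 17.4
eef_pos: [0.5566, 0.1537, 0.238]
tool_rot: [[0.0, 1.0, -0.001], [1.0, -0.0, 0.0], [0.0, -0.001, -1.0]]
ft_force: [0.4, 0.2, -1.1]
width: 0.77
finger_force: 66.7
```

Request:
{"op": "servo_tool", "data": {
  "commands": [
    {"slide": [0,0,0],"angular": [0,0,0]},
    {"slide": [0,0,0],"angular": [0,0,0]}
  ]
}}

```text
time_s: 17.6
eef_pos: [0.5569, 0.155, 0.2386]
tool_rot: [[-0.002, 1.0, -0.0], [1.0, 0.002, 0.0], [0.0, -0.0, -1.0]]
ft_force: [0.9, 0.6, -0.9]
width: 0.771
finger_force: 66.7
```

```bash
python3 -c "
from h import *
go(.5574,.154,.12)
im=capture('side');s=get_state()['eef_pos']
for k in [k for k in bands('side',im) if k[0]=='blue']:
  print(k[2])
def ext(x,y,z0,z1):
  P=np.array([proj('side',[x+.034*np.cos(a),y+.034*np.sin(a),z]) for a in np.linspace(0,6.28,73) for z in(z0,z1)]);return P.min(0).round(1),P.max(0).round(1)
print('held',ext(s[0],s[1],s[2]+.008,s[2]+.024),'lower',ext(.5574,.154,.088,.104))"
```

```text
t 17.60 pos [0.5569 0.155  0.2386] slide [ -1.    0.6 118.6] ang [-0.01 -0.02  0.1 ] F [ 0.9  0.6 -0.9] w 0.771 ff 66.7 q [0.16 0.19 0.27 1.65 0.   1.72]
(251, 191, 28, 13)
(253, 140, 25, 12)
held (array([247.1, 131. ]), array([276.1, 152.8])) lower (array([250.9, 182.5]), array([277.2, 204. ]))
```

Held and lower blue bands show the same bias (+1.9/+1.8 px), so they are aligned. Lowering.

Request:
{"op": "servo_tool", "data": {
  "commands": [
    {"slide": [-0.5,0,10],"angular": [0,0,0]},
    {"slide": [0,0,15],"angular": [0,0,0]},
    {"slide": [0,0,15],"angular": [0,0,0]},
    {"slide": [0,0,15],"angular": [0,0,0]},
    {"slide": [0,0,12],"angular": [0,0,0]},
    {"slide": [0,0,10],"angular": [0,0,0]},
    {"slide": [0,0,10],"angular": [0,0,0]},
    {"slide": [0,0,10],"angular": [0,0,0]},
    {"slide": [0,0,7],"angular": [0,0,0]},
    {"slide": [0,0,0],"angular": [0,0,0]}
  ]
}}

```text
time_s: 18.65
eef_pos: [0.5561, 0.1533, 0.1334]
tool_rot: [[-0.0, 1.0, -0.002], [1.0, 0.0, -0.0], [-0.0, -0.002, -1.0]]
ft_force: [0.3, 0.0, 0.1]
width: 0.774
finger_force: 66.7
```

Request:
{"op": "servo_tool", "data": {
  "commands": [
    {"slide": [0,0,3],"angular": [0,0,0]},
    {"slide": [0,0,3],"angular": [0,0,0]},
    {"slide": [0,0,3],"angular": [0,0,0]},
    {"slide": [0,0,3],"angular": [0,0,0]},
    {"slide": [0,0,3],"angular": [0,0,0]},
    {"slide": [0,0,0],"angular": [0,0,0]},
    {"slide": [0,0,0],"angular": [0,0,0]}
  ]
}}

```text
time_s: 19.35
eef_pos: [0.5568, 0.1534, 0.1196]
tool_rot: [[-0.0, 1.0, -0.0], [1.0, 0.0, -0.0], [-0.0, -0.0, -1.0]]
ft_force: [-0.1, -0.4, -0.8]
width: 0.773
finger_force: 66.7
```

```bash
python3 -c "
from h import *
go(.5574,.154,.1065)"
```

```text
t 19.35 pos [0.5568 0.1534 0.1196] slide [ 0.6  0.6 13.1] ang [-0.02  0.    0.02] F [-0.1 -0.4 -0.8] w 0.773 ff 66.7 q [0.15 0.19 0.03 1.41 0.   1.72]
```

Request:
{"op": "servo_tool", "data": {
  "commands": [
    {"slide": [0.5,0.5,2],"angular": [0,0,0]},
    {"slide": [0,0,2],"angular": [0,0,0]},
    {"slide": [0,0,2],"angular": [0,0,0]},
    {"slide": [0,0,2],"angular": [0,0,0]},
    {"slide": [0,0,2],"angular": [0,0,0]},
    {"slide": [0,0,2],"angular": [0,0,0]},
    {"slide": [0,0,1.5],"angular": [0,0,0]},
    {"slide": [0,0,0],"angular": [0,0,0]},
    {"slide": [0,0,0],"angular": [0,0,0]}
  ]
}}

```text
time_s: 20.25
eef_pos: [0.5573, 0.1539, 0.1062]
tool_rot: [[-0.0, 1.0, -0.0], [1.0, 0.0, -0.0], [-0.0, -0.0, -1.0]]
ft_force: [-0.3, -0.1, -0.7]
width: 0.771
finger_force: 66.7
```

```bash
python3 -c "
from h import *
go(.5574,.154,.1065)
im=capture('side')
print([k[2] for k in bands('side',im) if k[0]=='blue'])"
```

```text
t 20.25 pos [0.5573 0.1539 0.1062] slide [ 0.1  0.1 -0.3] ang [-0.02  0.    0.02] F [-0.3 -0.1 -0.7] w 0.771 ff 66.7 q [0.15 0.19 0.01 1.39 0.   1.72]
[(252, 184, 27, 20)]
```

No load; release and retreat, away from the stacks.

Request:
{"op": "servo_tool", "data": {
  "commands": [
    {"slide": [0,0,0],"angular": [0,0,0]},
    {"slide": [0,0,0],"angular": [0,0,0]},
    {"slide": [0,0,0],"angular": [0,0,0]},
    {"slide": [0,0,0],"angular": [0,0,0]},
    {"slide": [0,0,0],"angular": [0,0,0]},
    {"slide": [0,0,0],"angular": [0,0,0]},
    {"slide": [0,0,0],"angular": [0,0,0]}
  ],
  "jaw": 85.4
}}

```text
time_s: 21.0
eef_pos: [0.5574, 0.1539, 0.1063]
tool_rot: [[-0.0, 1.0, -0.0], [1.0, 0.0, -0.0], [-0.0, -0.0, -1.0]]
ft_force: [-0.1, -0.3, 0.1]
width: 1.0
finger_force: 0.0
```

Request:
{"op": "servo_tool", "data": {
  "commands": [
    {"slide": [0,0,-5],"angular": [0,0,0]},
    {"slide": [0,0,-10],"angular": [0,0,0]},
    {"slide": [0,0,-20],"angular": [0,0,0]},
    {"slide": [0,0,-30],"angular": [0,0,0]},
    {"slide": [0,0,-30],"angular": [0,0,0]},
    {"slide": [0,0,-30],"angular": [0,0,0]},
    {"slide": [0,0,-20],"angular": [0,0,0]},
    {"slide": [0,0,0],"angular": [0,0,0]}
  ]
}}

```text
time_s: 21.8
eef_pos: [0.5594, 0.1543, 0.2567]
tool_rot: [[-0.0, 1.0, 0.009], [1.0, 0.0, 0.001], [0.001, 0.009, -1.0]]
ft_force: [1.4, -0.5, 0.8]
width: 1.0
finger_force: 0.0
```

Request:
{"op": "servo_tool", "data": {
  "commands": [
    {"slide": [20,0,0],"angular": [0,0,0]},
    {"slide": [30,0,0],"angular": [0,0,0]},
    {"slide": [35,0,0],"angular": [0,0,0]},
    {"slide": [35,0,0],"angular": [0,0,0]},
    {"slide": [35,0,0],"angular": [0,0,0]},
    {"slide": [25,0,0],"angular": [0,0,0]},
    {"slide": [10,0,0],"angular": [0,0,0]},
    {"slide": [0,0,0],"angular": [0,0,0]},
    {"slide": [0,0,0],"angular": [0,0,0]}
  ]
}}

```text
time_s: 22.7
eef_pos: [0.5573, 0.3429, 0.2508]
tool_rot: [[0.0, 1.0, -0.001], [1.0, -0.0, -0.001], [-0.001, -0.001, -1.0]]
ft_force: [0.5, -1.0, -0.1]
width: 1.0
finger_force: 0.0
```

```bash
python3 -c "
from h import *
go(.55,.35,.25)
im=save('side','pics/side9.png');t=save('top','pics/top9.png')
print([k[2] for k in bands('side',im) if k[0]=='blue'])
def ext(n,x,y,z0,z1):
  P=np.array([proj(n,[x+.034*np.cos(a),y+.034*np.sin(a),z]) for a in np.linspace(0,6.28,73) for z in(z0,z1)]);return P.min(0).round(1),P.max(0).round(1)
for dz in(0,.0237):print('lower/upper pred',ext('side',.5574,.154,.088+dz,.104+dz))
# rim circle in top: light disc against red trivet
h=cv2.cvtColor(t,cv2.COLOR_RGB2HSV);red=cv2.inRange(h,(0,120,60),(5,255,255))|cv2.inRange(h,(172,120,60),(180,255,255))
m=255-red;m[:, :248]=0;m[:,335:]=0;m[:180]=0;m[232:]=0;m=cv2.morphologyEx(m,cv2.MORPH_OPEN,np.ones((9,9)))
for c in cv2.findContours(m,cv2.RETR_EXTERNAL,2)[0]:print('top',cv2.boundingRect(c))
print(ext('top',.5574,.154,.127,.128),ext('top',.5434,.04,.127,.128))
"
```

```text
t 22.70 pos [0.5573 0.3429 0.2508] slide [ 7.1 -7.3  0.8] ang [-0.04  0.07 -0.01] F [ 0.5 -1.  -0.1] w 1.000 ff 0.0 q [ 0.45  0.42  0.57  1.73 -0.    2.02]
[(251, 184, 28, 20)]
lower/upper pred (array([250.9, 182.5]), array([277.2, 204. ]))
lower/upper pred (array([250.5, 175.4]), array([277.1, 197. ]))
top (248, 187, 29, 28)
top (295, 180, 40, 52)
(array([248.8, 186.8]), array([276.6, 214.5])) (array([295.4, 192.3]), array([323.1, 220. ]))
```

```bash
python3 -c "
from h import *
for f in('side0','side9'):
  im=cv2.imread(f'pics/{f}.png')[:,:,::-1].copy();h=cv2.cvtColor(im,cv2.COLOR_RGB2HSV)
  m=cv2.inRange(h,(100,90,60),(125,255,255))[165:215,245:285]
  print(f,[(u+245,(np.flatnonzero(m[:,u])+165).tolist()) for u in(12,20,28)])
def near(z,dz): return [proj('side',[.5574+.034*np.cos(a),.154+.034*np.sin(a),z+dz])[1].round(1) for a in (np.arctan2(-.74,-.47),)]
print([near(z,dz) for dz in(0,.0237) for z in(.104,.088)])
for f in('top0','top9'):
  im=cv2.imread(f'pics/{f}.png');hh=cv2.cvtColor(im,cv2.COLOR_BGR2HSV)
  for nm,(y0,y1,x0,x1) in dict(apA=(255,295,225,260),apB=(250,285,278,310)).items():
    mm=cv2.moments(cv2.inRange(hh[y0:y1,x0:x1],(0,150,60),(8,255,255)),True);print(f,nm,round(mm['m10']/mm['m00']+x0,1),round(mm['m01']/mm['m00']+y0,1))"
```

```text
side0 [(257, [198, 199, 200, 201]), (265, [199, 200, 201, 202, 203]), (273, [198, 199, 200, 201])]
side9 [(257, [191, 192, 193, 194, 198, 199, 200, 201]), (265, [192, 193, 194, 195, 196, 199, 200, 201, 202, 203]), (273, [190, 191, 192, 193, 194, 197, 198, 199, 200, 201])]
[[np.float64(199.3)], [np.float64(204.0)], [np.float64(192.2)], [np.float64(197.0)]]
top0 apA 242.4 277.1
top0 apB 292.7 266.2
top9 apA 242.5 276.9
top9 apB 292.8 266.4
```

The upper blue band is 7 px above the lower one, as predicted for 23.7 mm, and level. Both stacks are seated and the apples haven't moved.

```bash
python3 -c "
from rig import *
print(job_done())"
```

```text
the job is handed in; nothing more can be done
None
```

I set both tumblers into their colour mates on the red trivet and handed the job in at about 23 s. The pictures show both stacks upright and seated about 23.5 mm deep, but I have no verdict back from the judge.

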